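# Set up the tea doser and hold its draw rod at the dose mark

### The job

Raise the folded readout's screen lid to about 60 degrees from flat and let go so that it stands there by itself; then pull the tea doser's sprung rod out until its pointer pin stands within the dose collar on the barrel, and finish while still gripping the rod and holding it there. The collar marks the dose, so do not shift it, and leave the mug, coaster, canister, bowl and spoon where they are.

Things in the scene. Friction and masses are not known exactly. Their poses are not given: they have to be found in the camera images.
- readout: fold-up readout, a low grey plastic box 130 x 160 x 45 mm (x, y, z), fixed to the counter. Origin at the centre of its underside, z up, +x away from the robot side (turned by up to 0.35 rad), y along the hinge. It stands either left or right of the doser; a fixed kettle and teapot stand farther out to the sides, 0.7 m or more ahead. The flat screen lid (120 x 155 x 9 mm) is hinged on its +x edge; a flat tab sticks out of the middle of the lid's free (-x) edge.
- lid (a joint): angle of the screen lid (rad): 0 flat shut, grows as the tab rises (0.5 pi = upright); 60 degrees is 1.047. Stiff hinge: it stays where it is left and takes about 3 to 4 N at the tab to turn. Starts shut or slightly raised.
- lid_hinge (a point): a point on the hinge axis, in the readout's frame 60 mm toward +x and 50 mm above the counter, in the middle of the lid's width
- lid_tab (a point): grip point on the lid's tab, 152 mm from the hinge axis; the tab is 14 mm wide (along the readout's y), 10 mm thick and stands 51 mm out of the lid's edge; this point is 32 mm out from that edge and 19 mm from the tab's end. Frame turns with the lid.
- doser: tea doser fixed to the counter: white plastic hopper block 75 x 80 x 105 mm with a round metal cap (top 137 mm above the counter) on a 200 x 90 mm foot, and a level aluminium barrel 28 mm thick, its axis 85 mm above the counter, that points along the doser's -x (robot side). Origin on the underside, on the barrel's line, 80 mm from the hopper's near face; z up. The barrel's open mouth is at x = -55 mm.
- rod (a joint): how far the rod is drawn out of the barrel along the doser's -x (m): 0 at rest, end stop at 0.09. Inner spring: 3.2 N at rest, rising by 0.8 N per 10 mm (8 N at 60 mm); it draws the rod back in when let go. The pin is within the collar when this equals collar.
- rod_grip (a point): middle of the black pull handle on the rod's end, 110 mm toward -x from the doser's origin at rest, 85 mm above the counter. A flat waist 14 mm thick (along the doser's y), 34 mm long (along x, 17 mm either side of this point) and 32 mm tall, with an end flange 34 mm wide, 36 mm tall and 6 mm thick on the robot side; 38 mm of bare rod lie between waist and barrel at rest.
- rod_pin (a point): top of the pointer pin, 5 mm thick, that stands up from the rod through the slot in the barrel's top, 117 mm above the counter; it travels with the rod, 170 mm behind rod_grip
- collar (a joint): place of the dose collar along the barrel (m): how far the rod must be drawn to bring the pin to the collar's middle; 0.04 to 0.072, differs from run to run. Slides only under more than 20 N.
- collar_mark (a point): middle of the dose collar, 117 mm above the counter, level with the pin's top: an aluminium collar round the barrel, 12 mm long along the barrel, with two upright ears 14 mm apart between which the pin passes. Axes as the doser's.
- mug: white ceramic mug with a chipped rim, 80 mm across, 92 mm tall, standing between the two devices; loose, a bystander; origin under its centre
- coaster: flat round black plastic coaster, 96 mm across, 6 mm thick, lying between the two devices; loose, a bystander; origin under its centre
- canister: twist-cap aluminium canister, 87 mm across, 151 mm tall, right; loose, a bystander; origin under its centre
- bowl: white bowl, 120 mm across, 50 mm tall, left; loose, a bystander; origin under its centre
- spoon: steel spoon, 150 mm long, lying nearest to the robot; loose, a bystander; origin under its centre
Mind the look-alikes: they are no part of the job. Leave any purple or yellow look-alike of the readout alone.

How it is judged (in metres and radians):
On the way, in this order (a step that is already met when the one before it is completed fails the run):
1. the screen lid stands by itself at 60 degrees, within 10, not touched (value of joint lid between 0.873 and 1.222 rad and contact force between readout and the arm below 0.3 N and contact force between readout and the fingers below 0.3 N), for 0.3 s.
2. the rod is gripped and drawn out so that the pin is within the collar (x of rod_pin in the frame of collar_mark between -0.006 and 0.006 m and contact force between doser and the fingers above 2 N), for 0.3 s.
At the end, for the whole second after the job is handed in: The lid stands untouched at 50 to 70 degrees; the fingers hold the rod (over 2 N of contact) still, with the pin's centre within 6 mm of the collar's middle along the barrel (all of step 1 and all of step 2 and velocity of joint rod between -0.01 and 0.01 m/s); the arm keeps its last pose, push and grip.
It fails at once if the dose collar is shifted by more than 4 mm (distance of collar_mark from where it was at the start of the episode above 0.004 m).
It fails at once if the mug, coaster, canister, bowl or spoon is shifted by more than 30 mm (distance of any of mug, coaster, canister, bowl, spoon from where it was at the start of the episode above 0.03 m).
It also fails if it takes over 48 s, if anything falls off the work surface, if the arm or the gripper's body presses on something with over 40 N, if the wrist force passes 120 N, or if a joint passes its speed limit or range.

### The arm

A 6-joint arm with a two-finger parallel gripper is mounted at the origin on the work surface. World frame = base frame: x ahead of the robot, y to its left, z up, the work surface at z = 0. Lengths are in m, angles in degrees, forces in N, time in s.
With the tool pointing down it reaches from about 0.25 to 0.725 m from the base axis. Payload 9.7 kg.
Tool frame: the origin (TCP) lies at the very end of the fingers, on their centre line; the grasp point (between the pads) lies 19 mm behind it; y points along the fingers, x is the direction in which the jaws open and shut, and the axes are right-handed (so a half turn about y gives the same grasp; the last joint's range is limited). The gripper opens to 85 mm and grips with 20 to 120 N. Pads are 22 mm wide; open, the fingers measure 114 mm over their backs; the gripper's body (76 mm by 85 mm) begins 54 mm behind the grasp point. The pads swing forward as they close: fully open they stand 13 mm farther back than shut.
Start: joints at [67.494, 4.979, 10.078, 95.1, 0, 90], TCP at [0.211, 0.508, 0.231] pointing down, gripper open.
Joint ranges: [-179.16, 179.16], [-48.56, 103.87], [-65.8, 70.77], [-126.05, 130.52], [-82.76, 87.17], [-180, 180]. Speed limits (degrees/s): [127.2, 127.2, 147.25, 180, 180, 180].

### API

Orientations are given as [roll, pitch, yaw] about the fixed x, y, z axes, in that order (R = Rz(yaw) Ry(pitch) Rx(roll)).
In Python, from workcell import bot gives the robot as it stands.
- The arm moves only by the shell command python3 -m jog 'ROWS' [FORCE]. ROWS is JSON, a list of rows, each a list of 7 numbers: the closure, from 0 (fully open) to 1 (shut), then the shift along the world's x, y, z in units of 25 mm (1.0 is 25 mm), then the turn, a rotation vector about the world's x, y, z in units of 5 degrees (1.0 is 5 degrees). A call has 1 to 5 rows; each row is the pose to reach, as a shift and turn from the pose commanded when the call began; what a row does not reach only later rows make up. A row lasts 1/10 s, in which the tool goes at most 50 mm and 8.59 degrees, less where a joint would pass 70% of its speed; a pose out of reach is approached as far as the arm can. A call with a gripper value outside its range is refused whole. The fingers move at their own pace and stop on an object; FORCE is the grip in N (left out, the last holds). Time passes only in rows, so rows that repeat a pose let the fingers close. It gives the time, the measured TCP pose, the force and the opening at its end, in the units of the state.
- bot.get_obs(): the state, without advancing time (a new reading comes with each control period).
- bot.camera(name): name is "side" or "top"; returns (picture, depth): 420x560x3 uint8, red, green, blue; 420x560 float32, m along the optical axis (not along the pixel's ray), 0 where there is no reading.
- bot.camera_model(name): a dict with "fx", "fy", "cx", "cy" (pixels), "rvec" (rotation vector, rad) and "tvec" (3), from world to camera coordinates, as OpenCV has them. Camera axes: x right, y down, z forward; pixel columns grow to the right and rows downward; lengths in m; the calibration is good to about 2 mm. A picture is of the moment at which its call begins. camera_model takes no time and is no camera call.
- bot.job_done(): hands the job in, once; it reports no verdict.
Trained networks look in the newest picture that a camera, given by its name, has taken for a name from the list of things; names that differ only in an ending like _2 or _b are one class to them, and where a whole thing is asked for, a point or a joint stands for the part that bears it (a point fixed in the world has none). Each returns a list of dicts, best first, with "conf" (0 to 1); they miss things now and then, are a little off and sometimes report something else, mostly with a low value. They report only what shows in the picture. A call takes as long as a camera call. They do not tell look-alikes from the thing itself.
- bot.regions_of(camera, label): "pixels" (420x560 bool, what is visible of it) and "point" ([row, column] in pixels, amid what is visible of it).
The state is a dict: "time": time; "q": joint angles; "qd": joint speeds; "joint_efforts": joint torques, N m; "ee_pos": TCP position; "tcp_rot": TCP orientation; "wrist_force": force on the tool from outside, world axes, zero at the start; "torque": the same for the moment, N m; "opening": finger opening in m.
Only numpy, scipy, OpenCV 4.12 (cv2) and the standard library are available. Lean on these libraries where they do the work, as an engineer would, in place of code of your own. Each camera call takes 0.05 s, during which the arm holds its last target. There are 200 camera calls.

## Working session

There is one attempt and no reset: what is moved stays moved. The work goes in short steps, Python scripts to look and compute and a shell command to move; the robot and the scene stay as the last step left them, time stands still between calls to the robot, and variables do not carry over. Pictures are saved under pics/ and viewed, about 8 in all and at most 12, crops included, and the job is handed in when it is done.

```bash
mkdir -p pics
cat > h.py <<'E'
import numpy as np, cv2
from workcell import bot
def snap(n):
    im,d=bot.camera(n); return im,d
def world(n,d,r=None,c=None):
    m=bot.camera_model(n); R=cv2.Rodrigues(np.array(m["rvec"],float))[0]; t=np.array(m["tvec"]).ravel()
    if r is None: r,c=np.mgrid[:d.shape[0],:d.shape[1]]; z=d
    else: r,c=np.array(r),np.array(c); z=d[r,c]
    P=np.stack([(c-m["cx"])/m["fx"]*z,(r-m["cy"])/m["fy"]*z,z],-1)
    return (P-t)@R
def proj(n,p):
    m=bot.camera_model(n); K=np.array([[m["fx"],0,m["cx"]],[0,m["fy"],m["cy"]],[0,0,1]])
    return cv2.projectPoints(np.array(p,float).reshape(-1,1,3),np.array(m["rvec"],float),np.array(m["tvec"],float),K,None)[0].reshape(-1,2)
E
python3 - <<'E'
from h import *
for n in("top","side"):
    im,d=snap(n); cv2.imwrite(f"pics/{n}0.png",im[:,:,::-1]); np.save(f"pics/{n}0.npy",d)
    W=world(n,d)
    for l in("readout","lid_tab","doser","rod_grip","collar_mark","rod_pin","mug","coaster","canister","bowl","spoon"):
        for o in bot.regions_of(n,l)[:3]:
            p=o["pixels"]&(d>0)
            print(n,l,round(o["conf"],2),np.round(o["point"]),p.sum(),np.round(np.median(W[p],0),3) if p.any() else "")
o=bot.get_obs();print(o["ee_pos"],o["tcp_rot"],o["time"])
E
```

```text
top readout 0.84 [327. 434.] 3762 [ 0.227 -0.401  0.053]
top readout 0.8 [176. 347.] 3050 [ 0.613 -0.19   0.061]
top readout 0.8 [266. 342.] 3187 [ 0.378 -0.178  0.054]
top lid_tab 0.73 [263. 346.] 2946 [ 0.376 -0.184  0.054]
top lid_tab 0.68 [329. 437.] 3038 [ 0.224 -0.408  0.054]
top lid_tab 0.61 [177. 348.] 2537 [ 0.616 -0.194  0.063]
top doser 0.91 [132. 209.] 2972 [0.733 0.173 0.093]
top rod_grip 0.55 [188. 209.] 202 [0.567 0.168 0.096]
top collar_mark 0.74 [178. 351.] 3130 [ 0.611 -0.19   0.061]
top collar_mark 0.39 [141. 216.] 45 [0.688 0.166 0.104]
top rod_pin 0.62 [189. 211.] 149 [0.561 0.168 0.098]
top rod_pin 0.46 [175. 351.] 3144 [ 0.612 -0.191  0.061]
top coaster 0.97 [175. 273.] 877 [ 0.623 -0.002  0.005]
top coaster 0.66 [139. 207.] 61 [0.688 0.17  0.105]
top coaster 0.3 [211. 438.] 1601 [ 0.509 -0.396  0.148]
top canister 0.7 [210. 436.] 1591 [ 0.509 -0.396  0.148]
top canister 0.26 [176. 347.] 3223 [ 0.613 -0.189  0.061]
top bowl 0.56 [192. 109.] 1602 [0.572 0.462 0.019]
top bowl 0.27 [175. 348.] 2600 [ 0.616 -0.194  0.063]
top spoon 0.83 [229. 274.] 444 [ 0.466 -0.0
[... 566 characters left out ...]
 0.088]
side rod_pin 0.33 [274. 318.] 2829 [ 0.613 -0.218  0.059]
side mug 0.79 [214. 353.] 896 [ 0.753 -0.008  0.059]
side mug 0.73 [174. 288.] 170 [0.568 0.162 0.088]
side coaster 0.9 [231. 312.] 556 [ 0.623 -0.007  0.004]
side coaster 0.47 [182. 340.] 2601 [0.737 0.163 0.065]
side canister 0.68 [342. 292.] 2034 [ 0.512 -0.439  0.143]
side canister 0.53 [143. 282.] 604 [0.567 0.477 0.029]
side canister 0.44 [181. 344.] 2349 [0.745 0.162 0.069]
side bowl 0.73 [140. 279.] 605 [0.567 0.475 0.029]
side spoon 0.65 [236. 260.] 255 [ 0.466 -0.004  0.009]
side spoon 0.15 [269. 320.] 1981 [ 0.617 -0.201  0.062]
[0.21052407 0.50810308 0.23128537] [-9.00001070e+01  9.54676758e-04  6.74925558e+01] 1.2
```

View pics/top0.png

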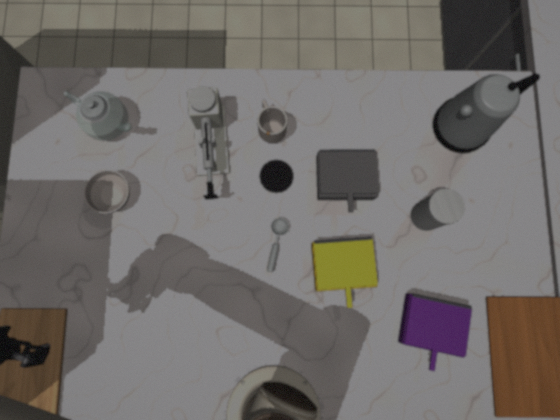

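View pics/side0.png

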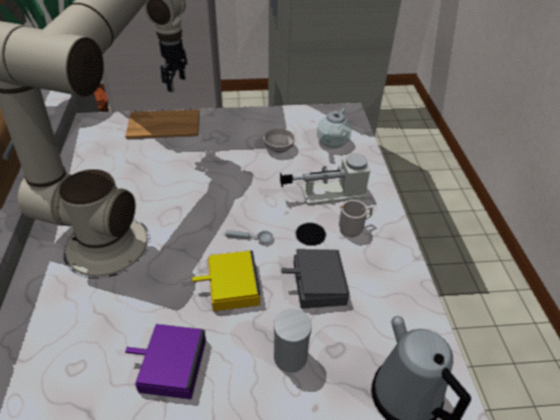

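Top view: three readout-shaped boxes: grey at (348,175), yellow at (345,265), purple at (437,325). The grey one fits (a grey plastic box; the other colours are look-alikes). The doser is at (209,140) with its handle at (211,192). In the side view the grey box is at (320,277) and the doser at (335,180).

Run:
```python
from h import *
im={n:cv2.imread(f"pics/{n}0.png") for n in("top","side")}
a=cv2.resize(im["top"][80:220,180:390],None,fx=3.6,fy=3.6,interpolation=3)
cv2.imwrite("pics/crop1.png",a)
d=np.load("pics/top0.npy"); W=world("top",d)
# lid + tab points
X,Y,Z=W[...,0],W[...,1],W[...,2]
m=(X>.5)&(X<.72)&(Y>-.29)&(Y<-.10)&(Z>.035)&(d>0)
P=W[m]
c=cv2.minAreaRect((P[P[:,0]>.56][:,:2]*1000).astype(np.float32)); print("rect",c)
for lo in np.arange(.49,.70,.01):
    s=P[(P[:,0]>=lo)&(P[:,0]<lo+.01)]
    if len(s): print(round(lo,2),len(s),np.round(np.median(s,0),4),np.round([s[:,1].min(),s[:,1].max()],3))
print("doser")
m=(X>.5)&(X<.82)&(Y>.08)&(Y<.25)&(Z>.06)&(d>0);P=W[m]
for lo in np.arange(.52,.82,.01):
    s=P[(P[:,0]>=lo)&(P[:,0]<lo+.01)]
    if len(s): print(round(lo,2),len(s),np.round(np.median(s,0),4),np.round([s[:,1].min(),s[:,1].max(),s[:,2].max()],3))
```

```text
rect ((623.4190673828125, -192.2326202392578), (128.85415649414062, 158.19410705566406), 1.1254498958587646)
0.51 18 [ 0.5158 -0.1937  0.0753] [-0.201 -0.188]
0.52 24 [ 0.5257 -0.1943  0.0747] [-0.202 -0.188]
0.53 21 [ 0.535  -0.1935  0.0736] [-0.202 -0.188]
0.54 18 [ 0.5457 -0.194   0.0718] [-0.199 -0.187]
0.55 113 [ 0.5579 -0.1892  0.0434] [-0.273 -0.114]
0.56 324 [ 0.5647 -0.1891  0.0662] [-0.272 -0.114]
0.57 223 [ 0.5752 -0.195   0.0683] [-0.271 -0.114]
0.58 227 [ 0.5846 -0.1879  0.0669] [-0.27  -0.114]
0.59 203 [ 0.5951 -0.1928  0.0658] [-0.27  -0.114]
0.6 225 [ 0.6046 -0.1886  0.0643] [-0.271 -0.114]
0.61 202 [ 0.6148 -0.1925  0.0628] [-0.269 -0.115]
0.62 224 [ 0.6251 -0.1911  0.0616] [-0.269 -0.115]
0.63 201 [ 0.6349 -0.1874  0.0605] [-0.27  -0.115]
0.64 215 [ 0.6452 -0.1932  0.0593] [-0.271 -0.113]
0.65 195 [ 0.655  -0.1908  0.0578] [-0.269 -0.113]
0.66 211 [ 0.6644 -0.1916  0.0568] [-0.269 -0.113]
0.67 204 [ 0.6751 -0.1886  0.0551] [-0.27  -0.113]
0.68 119 [ 0.6831 -0.2059  0.0542] [-0.268 -0.115]
doser
0.54 66 [0.5445 0.1654 0.0982] [0.149 0.181 0.107]
0.55 25 [0.5548 0.165
[... 659 characters left out ...]
1803 0.0972] [0.159 0.2   0.119]
0.69 54 [0.6932 0.1782 0.1014] [0.159 0.201 0.121]
0.7 33 [0.7058 0.1806 0.0968] [0.168 0.193 0.103]
0.71 34 [0.7149 0.1802 0.0959] [0.17  0.193 0.104]
0.72 40 [0.7252 0.1822 0.0954] [0.17  0.197 0.104]
0.73 44 [0.7344 0.1826 0.0965] [0.171 0.197 0.115]
0.74 34 [0.7461 0.1815 0.0957] [0.171 0.198 0.102]
0.75 268 [0.7562 0.1898 0.101 ] [0.148 0.224 0.136]
0.76 178 [0.764  0.1804 0.1205] [0.147 0.225 0.14 ]
0.77 139 [0.7752 0.1801 0.1342] [0.148 0.229 0.141]
0.78 132 [0.7853 0.1844 0.1361] [0.149 0.229 0.141]
0.79 118 [0.7947 0.1835 0.1363] [0.149 0.229 0.141]
0.8 105 [0.8046 0.1866 0.1358] [0.15  0.229 0.139]
0.81 104 [0.8145 0.1859 0.1352] [0.151 0.23  0.141]
```

View pics/crop1.png

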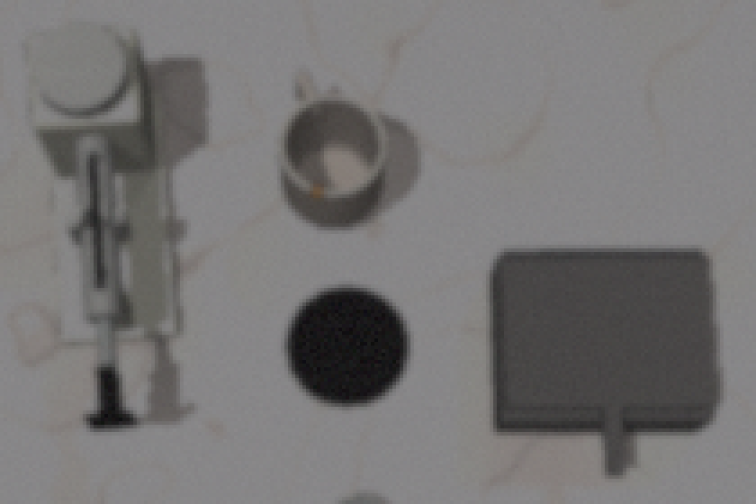

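The crop confirms the grey readout, with its tab at crop (620,440), which is about (352,202) in the top view. The lid is raised about 7.5° and its yaw is near 0. The collar ears are near x=0.688 and the pin near 0.733, so the draw is about 45 mm.

I'll grip the tab with the tool tilted 45° forward, so the tool can turn with the lid.

```bash
cat >> h.py <<'E'
from scipy.spatial.transform import Rotation as Ro
def row(target,dirn,jaw,frm=None,fr=None):
    o=bot.get_obs(); p=np.array(o["ee_pos"]) if frm is None else np.array(frm)
    R0=Ro.from_euler("xyz",o["tcp_rot"] if fr is None else fr,degrees=True)
    y=np.array(dirn,float);y/=np.linalg.norm(y);x=np.array(jaw,float);x-=y*(x@y);x/=np.linalg.norm(x)
    R=Ro.from_matrix(np.stack([x,y,np.cross(x,y)],1))
    print("shift",np.round((np.array(target)-p)/.025,2),"turn",np.round((R*R0.inv()).as_rotvec(degrees=True)/5,2))
E
python3 - <<'E'
from h import *
row([.42,-.194,.22],[1,0,-1],[0,1,0])
d=np.load("pics/top0.npy"); 
for n in("top","side"):
    d=np.load(f"pics/{n}0.npy");W=world(n,d);u=np.array([np.cos(.095),np.sin(.095)]);
    m=(W[...,0]>.60)&(W[...,0]<.748)&(abs(W[...,1]-.178)<.03)&(W[...,2]>.106)&(W[...,2]<.125)
    for p in W[m]: print(n,np.round(p,3))
E
```

```text
shift [  8.38 -28.08  -0.45] turn [-1.77 -8.88  4.27]
top [0.739 0.185 0.114]
top [0.736 0.182 0.115]
top [0.734 0.186 0.111]
top [0.734 0.183 0.111]
top [0.733 0.184 0.107]
top [0.734 0.181 0.107]
top [0.694 0.191 0.117]
top [0.695 0.188 0.116]
top [0.695 0.173 0.117]
top [0.693 0.17  0.121]
top [0.693 0.191 0.115]
top [0.692 0.188 0.117]
top [0.695 0.187 0.108]
top [0.691 0.172 0.12 ]
top [0.692 0.17  0.117]
top [0.696 0.169 0.107]
top [0.693 0.195 0.107]
top [0.688 0.19  0.119]
top [0.689 0.188 0.118]
top [0.693 0.187 0.107]
top [0.689 0.17  0.118]
top [0.692 0.169 0.11 ]
top [0.693 0.164 0.108]
top [0.688 0.191 0.113]
top [0.687 0.188 0.116]
top [0.689 0.187 0.109]
top [0.687 0.17  0.116]
top [0.689 0.169 0.11 ]
top [0.684 0.188 0.118]
top [0.686 0.186 0.111]
top [0.686 0.171 0.111]
top [0.686 0.168 0.111]
top [0.685 0.195 0.106]
top [0.684 0.189 0.109]
top [0.682 0.186 0.114]
top [0.685 0.166 0.107]
side [0.691 0.192 0.114]
side [0.693 0.19  0.115]
side [0.684 0.191 0.111]
side [0.686 0.186 0.115]
side [0.69  0.187 0.114]
side [0.692 0.183 0.117]
side [0.734 0.18  0.116]
side [0.683 0.183 0.113]
side [0.687 0.187 0.11 ]
side [0.69  0.188 0.109]
side [0.694 0.187 0.109]
side [0.735 0.18  0.113]
side [0.687 0.185 0.107]
side [0.735 0.179 0.109]
side [0.687 0.171 0.114]
side [0.69  0.169 0.116]
side [0.693 0.168 0.116]
side [0.697 0.172 0.113]
side [0.687 0.169 0.111]
side [0.69  0.167 0.114]
side [0.695 0.174 0.107]
side [0.697 0.168 0.112]
side [0.691 0.169 0.107]
```

```bash
python3 -m jog '[[0,4,-10,2.5,0,0,0],[0,4,-10,2.5,0,0,0],[0,4,-12,2.5,0,0,0],[0,4,-12,2.5,0,0,0],[0,5,-14,2.5,0,0,0]]' 30
```

```text
time: 1.7
ee_pos: [0.2923, 0.2752, 0.2787]
tcp_rot: [-90.0, -0.1, 67.5]
wrist_force: [1.7, 0.3, -0.2]
opening: 0.0852
```

```bash
python3 -m jog '[[0,5.1,-18.8,-2,-1.77,-8.88,4.27],[0,5.1,-18.8,-2,-1.77,-8.88,4.27],[0,5.1,-18.8,-2,-1.77,-8.88,4.27],[0,5.1,-18.8,-2,-1.77,-8.88,4.27],[0,5.1,-18.8,-2,-1.77,-8.88,4.27]]'
python3 -c "
from h import *
row([.42,-.194,.22],[1,0,-1],[0,1,0])"
```

```text
time: 2.2
ee_pos: [0.3956, 0.0634, 0.2649]
tcp_rot: [-124.1, 0.1, 85.8]
wrist_force: [-0.2, 2.0, -0.5]
opening: 0.0854
shift [  0.98 -10.3   -1.8 ] turn [-0.07 -2.18  0.84]
```

```bash
python3 -m jog '[[0,1,-10.3,-1.8,-0.07,-2.18,0.84],[0,1,-10.3,-1.8,-0.07,-2.18,0.84],[0,1,-10.3,-1.8,-0.07,-2.18,0.84],[0,1,-10.3,-1.8,-0.07,-2.18,0.84],[0,1,-10.3,-1.8,-0.07,-2.18,0.84]]'
python3 -m jog '[[0,0,0,0,0,0,0],[0,0,0,0,0,0,0],[0,0,0,0,0,0,0]]'
python3 -c "
from h import *
row([.48,-.194,.122],[1,0,-1],[0,1,0])
row([.5455,-.194,.0565],[1,0,-1],[0,1,0])"
```

```text
time: 2.7
ee_pos: [0.4573, -0.1287, 0.2498]
tcp_rot: [-135.0, -0.5, 89.9]
wrist_force: [-0.1, 0.6, -0.5]
opening: 0.0855
time: 3.0
ee_pos: [0.4578, -0.1261, 0.2504]
tcp_rot: [-134.9, -0.6, 90.0]
wrist_force: [0.1, 0.3, -0.1]
opening: 0.0852
shift [ 0.89 -2.72 -5.14] turn [-0.11 -0.01  0.  ]
shift [ 3.51 -2.72 -7.76] turn [-0.11 -0.01  0.  ]
```

```bash
python3 -m jog '[[0,0,-2.72,-2,-0.11,0,0],[0,0.5,-2.72,-4,-0.11,0,0],[0,0.9,-2.72,-5.1,-0.11,0,0],[0,0.9,-2.72,-5.1,-0.11,0,0],[0,0.9,-2.72,-5.1,-0.11,0,0]]'
python3 -m jog '[[0,0,0,0,0,0,0],[0,0,0,0,0,0,0]]'
python3 - <<'E'
from h import *
row([.5455,-.194,.0565],[1,0,-1],[0,1,0])
for n in("top","side"):
    im,d=snap(n); cv2.imwrite(f"pics/{n}1.png",im[:,:,::-1])
im=[cv2.resize(cv2.imread("pics/%s1.png"%n)[r:r+130,c:c+130],(400,400),interpolation=3) for n,r,c in(("top",120,285),("side",200,240))]
cv2.imwrite("pics/crop2.png",np.hstack(im))
E
```

```text
time: 3.5
ee_pos: [0.4806, -0.1926, 0.122]
tcp_rot: [-134.8, -0.1, 90.2]
wrist_force: [0.8, 0.5, 1.3]
opening: 0.0851
time: 3.7
ee_pos: [0.4812, -0.1945, 0.126]
tcp_rot: [-135.1, 0.1, 90.0]
wrist_force: [-0.1, 0.0, -0.2]
opening: 0.0856
shift [ 2.57  0.02 -2.78] turn [ 0.02  0.03 -0.01]
```

View pics/crop2.png

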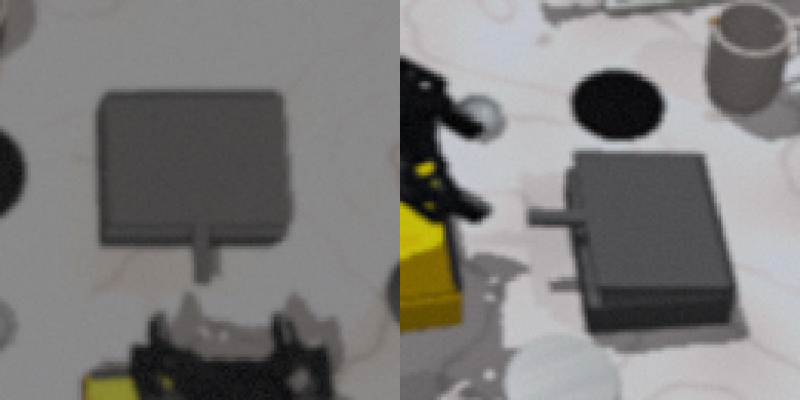

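The left crop (top camera) shows the tab at about (203,260) between the open fingers at 158 and 283. The right crop (side camera) shows the tab just ahead of the fingers. Advancing and closing.

```bash
python3 -m jog '[[0,1,0,-1,0,0,0],[0,2,0,-2,0,0,0],[0,2.57,0,-2.75,0,0,0],[0,2.57,0,-2.75,0,0,0],[0,2.57,0,-2.75,0,0,0]]'
python3 - <<'E'
from h import *
print(bot.get_obs()["ee_pos"],bot.get_obs()["wrist_force"])
im,d=snap("top"); W=world("top",d)
m=(W[...,0]>.49)&(W[...,0]<.553)&(abs(W[...,1]+.194)<.07)&(W[...,2]>.03)
rc=np.argwhere(m)
for x in np.arange(.50,.55,.01):
    s=W[m&(abs(W[...,0]-x)<.005)]
    print(round(x,2),sorted(np.round(s[:,1]*1000).astype(int).tolist()))
E
```

```text
time: 4.3
ee_pos: [0.5443, -0.1947, 0.0541]
tcp_rot: [-134.9, -0.0, 90.0]
wrist_force: [0.4, -0.5, 0.8]
opening: 0.0854
[ 0.5442646  -0.19474452  0.05410084] [ 0.42831548 -0.50942313  0.76435495]
0.5 [-263, -263, -263, -261, -260, -259, -259, -258, -257, -256, -256, -255, -255, -255, -255, -255, -254, -253, -253, -253, -252, -251, -251, -251, -249, -249, -249, -248, -248, -248, -247, -246, -245, -245, -245, -244, -244, -244, -242, -242, -241, -241, -238, -238, -237, -236, -234, -234, -234, -231, -231, -231, -229, -229, -228, -227, -226, -225, -225, -223, -223, -221, -221, -217, -216, -215, -212, -209, -208, -207, -205, -205, -203, -202, -201, -199, -198, -197, -195, -193, -191, -189, -188, -187, -186, -185, -184, -180, -180, -174, -171, -169, -169, -167, -167, -165, -164, -164, -163, -162, -162, -160, -159, -159, -158, -157, -157, -157, -155, -155, -155, -154, -154, -153, -153, -152, -152, -151, -151, -151, -151, -149, -149, -149, -149, -148, -148, -147, -146, -146, -146, -145, -144, -144, -143, -143, -142, -142, -142, -140, -140, -140, -140, -138, -137, -137, -134, -133, -133, -131,
[... 890 characters left out ...]
141, -140, -139, -139, -138, -138, -138, -138]
0.53 [-250, -249, -248, -247, -247, -246, -243, -242, -242, -241, -240, -239, -238, -238, -237, -237, -237, -237, -237, -237, -237, -201, -201, -201, -199, -198, -197, -196, -196, -196, -193, -193, -193, -193, -192, -191, -191, -191, -189, -188, -151, -151, -150, -149, -148, -148, -146, -146, -145, -144, -144, -143, -143, -142, -141, -141, -139, -138]
0.54 [-242, -240, -238, -236, -236, -202, -201, -199, -199, -199, -199, -196, -196, -196, -196, -194, -194, -194, -192, -191, -191, -189, -189, -189, -189, -150, -149, -147, -147, -145, -145]
0.55 [-200, -199, -199, -197, -197, -196, -194, -194, -193, -192, -192, -191, -189, -189, -189, -188, -188]
```

The fingers are centred on the tab to within about 1 mm. Closing.

```bash
python3 -m jog '[[1,0,0,0,0,0,0],[1,0,0,0,0,0,0],[1,0,0,0,0,0,0],[1,0,0,0,0,0,0],[1,0,0,0,0,0,0]]' 30
python3 -m jog '[[1,0,0,0,0,0,0],[1,0,0,0,0,0,0],[1,0,0,0,0,0,0],[1,0,0,0,0,0,0],[1,0,0,0,0,0,0]]'
python3 - <<'E'
from h import *
# lid opening increments: rotate commanded TCP about hinge (x=.683,z=.05) from present
o=bot.get_obs(); p=np.array(o["ee_pos"]);h=np.array([.683,p[1],.05])
for a in (8,16,24,32,40,48,53,56):
    q=h+Ro.from_rotvec([0,a,0],degrees=True).apply(p-h); print(a,np.round((q-p)/.025,2),a/5)
E
```

```text
time: 4.85
ee_pos: [0.5442, -0.1953, 0.0538]
tcp_rot: [-134.9, 0.0, 89.9]
wrist_force: [-6.4, -9.3, 1.7]
opening: 0.0135
time: 5.35
ee_pos: [0.5442, -0.1954, 0.0538]
tcp_rot: [-134.9, 0.0, 89.9]
wrist_force: [-5.3, -3.7, 2.2]
opening: 0.0137
8 [0.08 0.   0.77] 1.6
16 [0.26 0.   1.52] 3.2
24 [0.54 0.   2.25] 4.8
32 [0.92 0.   2.92] 6.4
40 [1.4  0.   3.53] 8.0
48 [1.95 0.   4.08] 9.6
53 [2.33 0.   4.37] 10.6
56 [2.57 0.   4.54] 11.2
```

```bash
python3 -m jog '[[1,0.04,0,0.48,0,1,0],[1,0.12,0,0.96,0,2,0],[1,0.23,0,1.43,0,3,0],[1,0.39,0,1.89,0,4,0],[1,0.58,0,2.33,0,5,0]]'
python3 - <<'E'
from h import *
o=bot.get_obs(); p=np.array(o["ee_pos"]);h=np.array([.683,p[1],.05])
p0=np.array([.5442,p[1],.0538]); 
for a in (25,30,35,40,45,50,52.5):
    q=h+Ro.from_rotvec([0,a,0],degrees=True).apply(p0-h); print(a,np.round((q-p)/.025,2))
E
```

```text
time: 5.85
ee_pos: [0.5572, -0.1951, 0.1112]
tcp_rot: [-109.5, 0.0, 89.9]
wrist_force: [-0.2, -4.4, -5.9]
opening: 0.0133
25 [0.06 0.   0.04]
30 [0.3  0.   0.46]
35 [0.57 0.   0.86]
40 [0.88 0.   1.24]
45 [1.21 0.   1.59]
50 [1.58 0.   1.9 ]
52.5 [1.77 0.   2.05]
```

```bash
python3 -m jog '[[1,0.24,0,0.42,0,1,0],[1,0.51,0,0.82,0,2,0],[1,0.82,0,1.2,0,3,0],[1,1.15,0,1.55,0,4,0],[1,1.52,0,1.86,0,5,0]]'
python3 -m jog '[[1,0.19,0,0.15,0,0.5,0],[1,0.19,0,0.15,0,0.5,0],[1,0.19,0,0.15,0,0.5,0]]'
python3 - <<'E'
from h import *
d=snap("top")[1];W=world("top",d);m=(W[...,0]>.60)&(W[...,0]<.70)&(W[...,1]>-.27)&(W[...,1]<-.235)&(W[...,2]>.058)&(W[...,2]<.155)
m2=(W[...,0]>.60)&(W[...,0]<.70)&(W[...,1]>-.15)&(W[...,1]<-.115)&(W[...,2]>.058)&(W[...,2]<.155)
for k in(m,m2):
    P=W[k]; v=np.linalg.svd(P[:,[0,2]]-P[:,[0,2]].mean(0),full_matrices=False)[2][0]; print(len(P),np.degrees(np.arctan(-v[1]/v[0])))
E
```

```text
time: 6.35
ee_pos: [0.5957, -0.1946, 0.1586]
tcp_rot: [-84.6, 0.0, 90.0]
wrist_force: [-7.0, -0.1, 1.3]
opening: 0.0137
time: 6.65
ee_pos: [0.6014, -0.1945, 0.1624]
tcp_rot: [-82.3, -0.0, 90.0]
wrist_force: [-4.6, 2.7, 7.0]
opening: 0.0137<stdin>:5: RuntimeWarning: Mean of empty slice.
  ret = um.true_divide(
Traceback (most recent call last):
IndexError: index 0 is out of bounds for axis 0 with size 0
```

```bash
python3 -m jog '[[0,0,0,0,0,0,0],[0,0,0,0,0,0,0],[0,0,0,0,0,0,0],[0,0,0,0,0,0,0],[0,0,0,0,0,0,0]]'
python3 -m jog '[[0,-0.3,0,1,0,0,0],[0,-1,0,2.5,0,0,0],[0,-3,0,4,0,0,0],[0,-5,0,4,0,0,0],[0,-6,0,4,0,0,0]]'
python3 - <<'E'
from h import *
for n in("top","side"):
    im,d=snap(n);cv2.imwrite(f"pics/{n}2.png",im[:,:,::-1]);W=world(n,d)
    for lo,hi in((-.28,-.21),(-.18,-.11)):
        P=W[(W[...,0]>.58)&(W[...,0]<.71)&(W[...,1]>lo)&(W[...,1]<hi)&(W[...,2]>.06)&(W[...,2]<.19)]
        if len(P)<9: print(n,len(P)); continue
        v=np.linalg.svd(P[:,[0,2]]-P[:,[0,2]].mean(0),full_matrices=False)[2][0]; print(n,len(P),np.degrees(np.arctan(-v[1]/v[0])),P.min(0),P.max(0))
E
```

```text
time: 7.2
ee_pos: [0.6015, -0.195, 0.162]
tcp_rot: [-82.4, 0.0, 89.9]
wrist_force: [-0.7, -0.0, 0.2]
opening: 0.0842
time: 7.7
ee_pos: [0.4497, -0.1949, 0.2638]
tcp_rot: [-82.6, 0.1, 89.9]
wrist_force: [1.0, -0.9, 1.0]
opening: 0.0854
top 266 58.59725279295113 [ 0.62026919 -0.26902199  0.06063263] [ 0.68238706 -0.21027184  0.15855723]
top 317 58.723825203619384 [ 0.61962166 -0.1796177   0.06018742] [ 0.68171874 -0.11530494  0.15829778]
side 354 59.239917447175664 [ 0.61973116 -0.27499802  0.06009404] [ 0.681264   -0.21012752  0.15660712]
side 233 58.6367190962033 [ 0.61864812 -0.17978241  0.06010986] [ 0.68109947 -0.11742024  0.15837395]
```

View pics/side2.png

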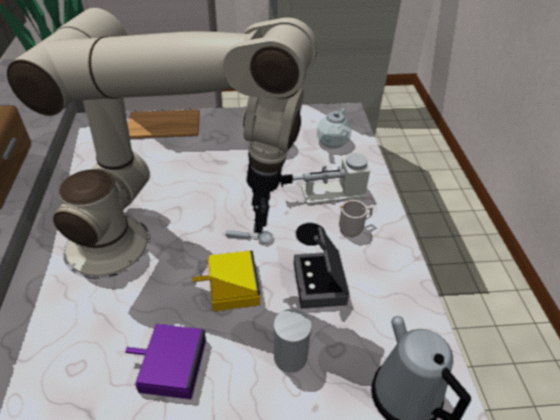

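The lid stands by itself at about 59° (side view (325,260), arm clear of it). Next, the doser handle.

```bash
python3 -c "
from h import *
row([.565,.1667,.22],[0,0,-1],[-.09,.996,0])"
```

```text
shift [ 4.67 14.46 -1.76] turn [ 0.08 -1.49  1.06]
```

```bash
python3 -m jog '[[0,0,14.4,0,0,0,0],[0,1,14.4,0,0,0,0],[0,2,14.4,-0.5,0.08,-1.5,1.06],[0,3,14.4,-1,0.08,-1.5,1.06],[0,4.6,14.4,-1.7,0.08,-1.5,1.06]]'
python3 -c "
from h import *
row([.565,.1667,.22],[0,0,-1],[-.09,.996,0])"
```

```text
time: 8.3
ee_pos: [0.5013, 0.0473, 0.2472]
tcp_rot: [-90.2, -0.0, 95.3]
wrist_force: [1.4, -0.7, 0.5]
opening: 0.0856
shift [ 2.55  4.78 -1.09] turn [-0.01  0.04 -0.02]
```

```bash
python3 -m jog '[[0,2.55,4.78,-1.09,0,0,0],[0,2.55,4.78,-1.09,0,0,0],[0,2.55,4.78,-1.09,0,0,0],[0,2.55,4.78,-1.09,0,0,0],[0,2.55,4.78,-1.09,0,0,0]]'
python3 -m jog '[[0,0,0,0,0,0,0],[0,0,0,0,0,0,0]]'
python3 -c "
from h import *
row([.565,.1667,.067],[0,0,-1],[-.09,.996,0])"
```

```text
time: 8.8
ee_pos: [0.5656, 0.1655, 0.217]
tcp_rot: [-89.8, 0.0, 95.3]
wrist_force: [0.5, -0.6, 0.3]
opening: 0.0855
time: 9.0
ee_pos: [0.5654, 0.1637, 0.2188]
tcp_rot: [-90.0, -0.0, 95.2]
wrist_force: [0.5, 0.2, -0.5]
opening: 0.0858
shift [-0.02  0.12 -6.07] turn [-0.01 -0.01 -0.  ]
```

```bash
python3 -m jog '[[0,0,0.1,-1.5,0,0,0],[0,0,0.1,-3,0,0,0],[0,0,0.1,-4.5,0,0,0],[0,0,0.1,-6,0,0,0],[0,0,0.1,-6,0,0,0]]'
python3 -m jog '[[0.5,0,0,0,0,0,0],[0.5,0,0,0,0,0,0],[0.5,0,0,0,0,0,0]]'
python3 - <<'E'
from h import *
print(bot.get_obs()["ee_pos"])
im,d=snap("side");a=cv2.resize(im[130:230,240:390,::-1],None,fx=5,fy=5,interpolation=3)
cv2.imwrite("pics/crop3.png",a)
E
```

```text
time: 9.5
ee_pos: [0.5626, 0.1654, 0.0635]
tcp_rot: [-89.5, 0.1, 95.2]
wrist_force: [-0.6, 0.5, -0.8]
opening: 0.0851
time: 9.8
ee_pos: [0.5667, 0.1672, 0.0707]
tcp_rot: [-90.1, -0.1, 95.2]
wrist_force: [-1.1, -0.3, 0.0]
opening: 0.0443
[0.56669597 0.16723578 0.07065059]
```

View pics/crop3.png

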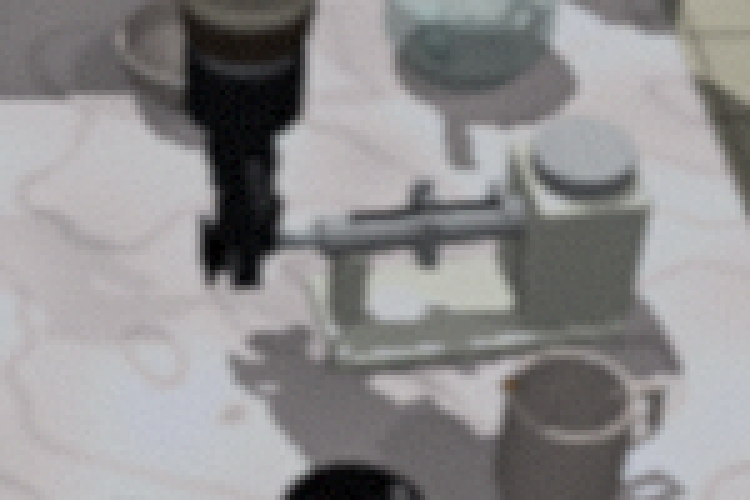

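The crop shows the finger at (250,230) beside the waist, just ahead of the flange at (210,245). The pin is at (493,190) and the collar ears at (425,195). Closing.

```bash
python3 -m jog '[[1,0,0,-0.1,0,0,0],[1,0,0,-0.1,0,0,0],[1,0,0,-0.1,0,0,0],[1,0,0,-0.1,0,0,0],[1,0,0,-0.1,0,0,0]]' 50
python3 -m jog '[[1,0,0,0,0,0,0],[1,0,0,0,0,0,0],[1,0,0,0,0,0,0]]'
```

```text
time: 10.35
ee_pos: [0.5655, 0.1672, 0.0658]
tcp_rot: [-89.9, -0.0, 95.3]
wrist_force: [-0.9, 0.4, 3.6]
opening: 0.0134
time: 10.65
ee_pos: [0.5655, 0.1672, 0.0658]
tcp_rot: [-89.9, -0.0, 95.3]
wrist_force: [-1.1, 0.7, 4.2]
opening: 0.0136
```

```bash
python3 -m jog '[[1,-0.4,-0.04,0,0,0,0],[1,-0.8,-0.07,0,0,0,0],[1,-1.2,-0.11,0,0,0,0],[1,-1.6,-0.14,0,0,0,0],[1,-1.7,-0.15,0,0,0,0]]'
python3 -m jog '[[1,0,0,0,0,0,0],[1,0,0,0,0,0,0]]'
python3 - <<'E'
from h import *
u=np.array([.996,.09])
for n in("top","side"):
    im,d=snap(n);cv2.imwrite(f"pics/{n}4.png",im[:,:,::-1]);W=world(n,d)
    P=W[(W[...,0]>.64)&(W[...,0]<.75)&(abs(W[...,1]-.18)<.03)&(W[...,2]>.108)&(W[...,2]<.125)]
    a=(P[:,:2]-[.690,.1795])@u; b=(P[:,:2]-[.690,.1795])@[-.09,.996]
    for s,nm in((abs(b)<5e-3,"pin"),(abs(b)>7e-3,"ears")): print(n,nm,s.sum(),np.round(sorted(a[s]*1000)))
ims=[cv2.resize(cv2.imread("pics/%s4.png"%n)[r:r+80,c:c+80],(400,400),interpolation=3) for n,r,c in(("top",100,170),("side",140,280))]
cv2.imwrite("pics/crop4.png",np.hstack(ims))
E
```

```text
time: 11.15
ee_pos: [0.5224, 0.163, 0.0658]
tcp_rot: [-90.0, 0.0, 95.2]
wrist_force: [6.7, -0.5, 0.6]
opening: 0.0135
time: 11.35
ee_pos: [0.5231, 0.1631, 0.0658]
tcp_rot: [-90.0, 0.0, 95.2]
wrist_force: [8.4, -0.6, 1.1]
opening: 0.0134
top pin 0 []
top ears 7 [-5. -5. -3. -2. -1.  2.  4.]
side pin 7 [-5. -5. -1. -0.  2.  3.  4.]
side ears 14 [-6. -5. -4. -4. -4. -1. -0.  1.  1.  2.  2.  2.  6.  6.]
```

View pics/crop4.png

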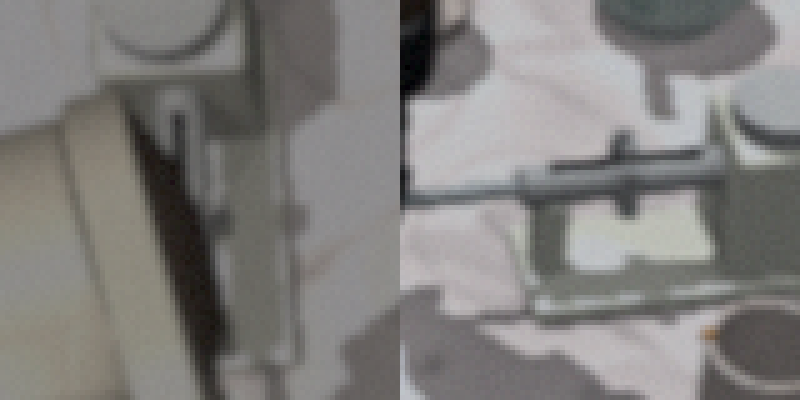

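In the crop the pin no longer shows on its own behind the collar: in the side view only the ears are left, at (622,145). The tool has drawn 42.5 mm against about 45 mm measured, so I'll add 2.5 mm.

```bash
python3 -m jog '[[1,-0.1,-0.01,0,0,0,0],[1,-0.1,-0.01,0,0,0,0],[1,-0.1,-0.01,0,0,0,0],[1,-0.1,-0.01,0,0,0,0],[1,-0.1,-0.01,0,0,0,0]]'
python3 - <<'E'
from h import *
u=np.array([.996,.09]); c0=np.array([.690,.1795])
i0=cv2.imread("pics/side0.png");n=0
im,d=snap("side");im=im[:,:,::-1].copy();cv2.imwrite("pics/side5.png",im)
f=lambda I:cv2.resize(I[155:195,300:350],(500,400),interpolation=0)
a,b=f(i0),f(im)
cv2.imwrite("pics/crop5.png",np.hstack([a[:,:400],b[:,:400]]))
for t in(-.006,0,.006): print(t,[np.round((proj("side",[*(c0+u*t+np.array([-.09,.996])*s),.117])[0]-[300,155])*10) for s in(-.009,0,.009)])
W=world("side",d)
P=W[(abs((W[...,:2]-c0)@u)<.02)&(abs((W[...,:2]-c0)@[-.09,.996])<.006)&(W[...,2]>.104)&(W[...,2]<.125)]
print(np.round(np.c_[(P[:,:2]-c0)@u,(P[:,:2]-c0)@[-.09,.996],P[:,2]]*1000))
for s in("side","top"):
  W=world(s,snap(s)[1])
  P=W[(W[...,0]>.58)&(W[...,0]<.71)&(W[...,1]>-.27)&(W[...,1]<-.115)&(W[...,2]>.06)&(W[...,2]<.16)]
  v=np.linalg.svd(P[:,[0,2]]-P[:,[0,2]].mean(0),full_matrices=False)[2][0]; print("lid",np.degrees(np.arctan(-v[1]/v[0])))
  for l in("mug","coaster","canister","bowl","spoon"):
    for o in bot.regions_of(s,l)[:1]: print(s,l,np.round(o["conf"],2),np.round(np.median(W[o["pixels"]],0),3))
E
```

```text
time: 11.95
ee_pos: [0.5208, 0.1628, 0.0657]
tcp_rot: [-90.0, 0.0, 95.2]
wrist_force: [6.8, -0.9, 1.2]
opening: 0.0134
-0.006 [array([244., 136.]), array([237., 118.]), array([230., 101.])]
0 [array([262., 134.]), array([255., 116.]), array([248.,  99.])]
0.006 [array([280., 132.]), array([273., 115.]), array([266.,  97.])]
[[ -3.   6. 115.]
 [ -0.   5. 116.]
 [ -7.   4. 113.]
 [ -3.   5. 112.]
 [ -1.   1. 115.]
 [ -0.   3. 109.]
 [  1.  -4. 115.]]
lid 58.79737239792754
side mug 0.77 [ 0.753 -0.009  0.058]
side coaster 0.66 [ 0.614 -0.002  0.004]
side canister 0.64 [ 0.511 -0.439  0.143]
side spoon 0.58 [ 0.457 -0.003  0.01 ]
lid 58.701397499773954
top mug 0.74 [0.769 0.011 0.049]
top coaster 0.82 [ 0.623 -0.002  0.005]
top canister 0.69 [ 0.509 -0.396  0.148]
top bowl 0.67 [0.572 0.462 0.019]
top spoon 0.78 [ 0.463 -0.001  0.012]
```

View pics/crop5.png

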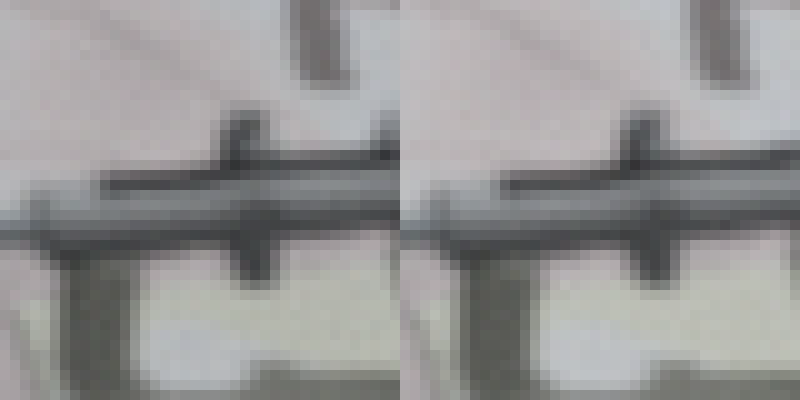

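The right half shows the pin filling the gap between the ears at about (645,140), with the collar unmoved from the left (before) half. Depth puts the pin about 0 mm from the collar's middle, and the tool's draw of 44.9 mm agrees with that. The lid is at 59° and the bystanders have not moved. Handing in.

```bash
python3 -c "
from h import *
o=bot.get_obs();print(o['time'],o['ee_pos'],o['wrist_force'],o['opening']);bot.job_done()"
```

```text
12.6 [0.52081871 0.16282647 0.06575718] [ 6.55197127 -0.71754627  1.79868934] 0.013557575025486447
the job is handed in; nothing more can be done
```

I handed the job in at 12.6 s with both steps done. No verdict came back, so the readings below are all there is to go on.

**Lid:** I gripped the grey readout's tab, swung the lid up about its hinge and let go. It stands by itself, with the arm clear of it. Four readings right after release gave 58.6 to 59.2°, and the last ones from both cameras gave 58.7° and 58.8°.

**Rod:** I gripped the handle's waist at 50 N and drew the rod 44.9 mm, by the tool's travel. That matches the 45 mm or so I measured between pin and collar beforehand. The last side picture shows the pin between the ears, and the few depth points there put it within about 1 mm of the collar's middle. The top camera could not confirm this because the arm blocks its view of the pin. The robot was still gripping at hand-in: opening 13.6 mm, pull about 6.6 N.

**Collar and bystanders:** The collar looks unmoved between the first and last side pictures. The last readings put the mug, coaster, canister and spoon within 10 mm of their first positions. The bowl was last seen only by the top camera, in its first place. The mug had no top-camera reading at the start, so its side-camera positions were compared.

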